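# Load the butcher's twine and hold the brake off

### The arm

A 6-joint arm with a two-finger parallel gripper is mounted at the origin on a cart in front of the work surface, level with it; the furniture and walls round the work are solid. World frame = base frame: x ahead of the robot, y to its left, z up, the work surface at z = 0. Lengths are in m, angles in rad, forces in N, time in s.
With the tool pointing down it reaches from about 0.25 to 0.725 m from the base axis. Payload 4 kg.
Tool frame: the origin (TCP) lies on the centre line of the jaws, within the pads' length; the fingertips stand ahead of it and the grasp point (between the pads) lies 3 mm ahead of it (bot.tcp_to_tips is the z of the fingertips in the tool frame, in m); z points along the fingers, y is the line along which they close (so a half turn about z gives the same grasp; the last joint's range is limited). The gripper opens to 85 mm and grips with 20 to 120 N. Pads are 22 mm wide; open, the fingers measure 114 mm over their backs; the gripper's body (76 mm by 85 mm) begins 54 mm behind the grasp point. The pads swing forward as they close: fully open they stand 13 mm farther back than shut.
Start: joints at [1.151, 0.241, 0.005, 1.335, 0, 1.571], TCP at [0.204, 0.457, 0.253] pointing down, gripper open.
Joint ranges: [-2.72, 2.72], [-1.05, 1.87], [-1.09, 1.28], [-1.99, 2.15], [-1.42, 1.44], [-3.14, 3.14]. Speed limits (rad/s): [2.79, 2.79, 3.14, 3.14, 3.14, 3.14].

### API

Orientations are given as a unit quaternion [x, y, z, w].
In Python, from workcell import telemetry, camera, camera_params, ticket, boxes_of, cut_out, spot_point, bot gives the robot as it stands.
- The arm moves only by the shell command python3 -m creep 'ROWS'. ROWS is text: rows parted by semicolons, each of 5 numbers parted by spaces: the opening, from 0 (shut) to 1 (fully open), then the shift along the tool's x, y, z in units of 150 mm (1.0 is 150 mm), then the turn about the tool's z in units of 180 degrees (1.0 is 180 degrees). In form: claw x y z turn; .... A call has 1 to 12 rows; each row is the pose to reach, as a shift and turn from the pose commanded when the call began, along the tool's axes at that moment, turning the shorter way round; what a row does not reach only later rows make up. A row lasts 1/8 s, in which the tool goes at most 62.5 mm and 10.7 degrees, less where a joint would pass 70% of its speed; a pose out of reach is approached as far as the arm can. A call with a number of a shift or a turn outside -1 to 1 is refused whole. A call with a gripper value outside its range is refused whole. The fingers move at their own pace and stop on an object; the grip force is fixed at half the most. Time passes only in rows, so rows that repeat a pose let the fingers close. It gives the time, the measured TCP pose, the force, the opening and the grip force at its end, in the units of the state.
- telemetry.get_obs(): the state, without advancing time (a new reading comes with each control period).
- camera(name): name is "side" or "top" or "wrist"; returns the picture (480x640x3 uint8, red, green, blue); there is no depth.
- camera_params(name): a dict with "camera_matrix" (3x3 intrinsics, pixels), "eye" and "attitude" of the camera in the world. Camera axes: x right, y down, z forward; pixel columns grow to the right and rows downward; lengths in m; the calibration is good to about 2 mm. A picture is of the moment at which its call begins: read the wrist's pose just before it. camera_params takes no time and is no camera call; for the wrist camera it gives the pose at the moment of the call.
- ticket.job_done(): hands the job in; it is judged then, once.
Trained networks look in the newest picture that a camera, given by its name, has taken for a name from the list of things; names that differ only in an ending like _2 or _b are one class to them, and where a whole thing is asked for, a point or a joint stands for the part that bears it (a point fixed in the world has none). Each returns a list of dicts, best first, with "conf" (0 to 1); they miss things now and then, are a little off and sometimes report something else, mostly with a low value. They report only what shows in the picture. A call takes as long as a camera call.
- boxes_of(thing, camera): "at" ([x, y, z] in m, in world coordinates, good to about 4 mm: the middle of the surface that is visible of it).
- cut_out(thing, camera): "pixels" (480x640 bool, what is visible of it).
- spot_point(thing, camera): "at" ([x, y, z] in m, in world coordinates, good to about 4 mm: a listed point, or the origin of a listed thing).
The state is a dict: "clock": time; "joint_pos": joint angles; "joint_vel": joint speeds; "tau": joint torques, N m; "eef_pos": TCP position; "tool_rot": TCP orientation; "ft_force": force on the tool from outside, world axes, zero at the start; "ft_torque": the same for the moment, N m; "grip_width": finger opening in m; "grasp_force": force on a finger pad.
Only numpy, scipy, OpenCV 4.12 (cv2) and the standard library are available. Lean on these libraries where they do the work, as an engineer would, in place of code of your own. Each camera call takes 0.05 s, during which the arm holds its last target. There are 200 camera calls.

### The job

I am about to truss a roast: put the spool of butcher's twine over the upright spindle of the twine stand, down onto its turntable, and let go of it. Then swing the stand's cam lever up to its highest lift point, where the lever stands upright, so that the turntable with the spool is raised fully clear of its rubber brake, and finish while still holding the lever there, because it springs back if let go. Leave the salt shaker and the tin where they are.

Things in the scene. Friction and masses are not known exactly. Their poses are not given: they have to be found in the camera images.
- spool: Spool of butcher's twine: off-white wound cylinder, diameter 58, standing upright, on a card core tube that shows 3 mm at each end; total height 70. A hole of diameter 18 runs through along its axis. About 0.16 kg. Origin: centre of its underside; z up along the hole. It stands at one of three spots right or left of the stand; the salt shaker and the tin at the others.
- stand: Twine stand fixed to the worktop: grey base plate 158 by 96, top 12 above the worktop. Origin on the worktop under the spindle axis; z up; its x points from the cam bracket to the spindle. At x = 0 a round pedestal with a rubber brake ring, on it an aluminium turntable disc (radius 40), the steel spindle through the middle. At x = -70, height 32: the lever's pivot, parallel to its y axis.
- spindle_seat (a point): Point on the spindle axis at the height of the turntable's upper face with the lever down (59 above the worktop): where the centre of the spool's underside rests when fully down. Fixed to the stand (does not rise with the turntable). Axes as the stand.
- spindle_tip (a point): Top of the fixed upright spindle, 84 above spindle_seat. The spindle has diameter 13 and tapers over its last 16 to a blunt point of diameter 6, so it stands 14 above the top of a seated spool.
- cam_lever (a joint): Lever angle, rad. 0 = down on its stop: lever points to the stand's -x, 13 degrees above level. Grows as the grip is lifted in an arc towards the spindle; at 1.35 the lever is upright and its two eccentric discs lift the turntable most (9.4 mm); beyond (stop at 2.0) it sinks again. Lift begins at once. A spring returns it to 0 from anywhere; 2 to 3 N at the grip move or hold it.
- lever_grip (a point): Centre of the lever's grip: black round cross bar, diameter 16, 40 long, parallel to the stand's y axis, on a flat steel arm, 85 from the pivot. Lever down: height 51, 153 from the spindle axis; at the peak: height 117, straight above the pivot. Pinched by its two ends the bar can turn between the fingers, the hand following the arc without turning. Axes turn with the lever.
- turntable (a joint): Rise of the turntable, m: 0 resting on the brake ring, 0.0094 at the cam's highest lift. Driven only by the lever.
- salt_shaker: Salt shaker, diameter 44, height 90, origin at the centre of its underside. Leave alone.
- tin_half: Short food tin, diameter 75, height 58, origin at the centre of its underside. Leave alone.
- pepper_mill: Wooden pepper mill, diameter 58, height 170, origin at the centre of its underside, on a chopping board (16 thick) at the left; not part of the job, keep clear.
- egg_timer: Round kitchen timer, diameter 62, height 55, origin at the centre of its underside, at the right on the green mat; not part of the job, keep clear.

How it is judged:
On the way:
1. the spool is on the spindle, upright, fully down on the turntable and let go, the lever still down (horizontal distance between spool and spindle_seat below 0.005 m and z of spool in the frame of spindle_seat between -0.003 and 0.003 m and angle between spool's own z axis and vertical below 0.08 rad and contact force between each of the arm, the fingers and spool below 0.05 N and value of joint cam_lever below 0.15 rad), for 0.2 s.
At the end, for the whole second after the job is handed in: Fingers hold the lever (0.5 N or more) at rest within 0.22 rad of its peak at 1.35; the turntable is up at least 8.8 mm of 9.4; the spool, upright and within 5 mm of the spindle axis, rides on it 7.8 to 11.5 mm above its seat, untouched by the robot (value of joint cam_lever between 1.13 and 1.57 rad and value of joint turntable above 0.0088 m and z of spool in the frame of spindle_seat between 0.0078 and 0.0115 m and horizontal distance between spool and spindle_seat below 0.005 m and angle between spool's own z axis and vertical below 0.08 rad and contact force between spool and stand above 0.3 N and contact force between each of the arm, the fingers and spool below 0.05 N and contact force between the fingers and stand above 0.5 N and velocity of joint cam_lever between -0.1 and 0.1 rad/s); the arm keeps its last pose, push and grip.
It fails at once if the salt shaker or the tin is shifted by more than 2 cm (distance of any of salt_shaker, tin_half from where it was at the start of the episode above 0.02 m).
It also fails if it takes over 58 s, if anything falls off the work surface, if the arm or the gripper's body presses on something with over 40 N, if the wrist force passes 120 N, or if a joint passes its speed limit or range.

## Working session

There is one attempt and no reset: what is moved stays moved. The work goes in short steps, Python scripts to look and compute and a shell command to move; the robot and the scene stay as the last step left them, time stands still between calls to the robot, and variables do not carry over. Pictures are saved under pics/ and viewed, at most 10 in all, crops included, and the job is handed in when it is done.

```bash
mkdir -p pics; cat > h.py <<'E'
import numpy as np, cv2
from workcell import telemetry, camera, camera_params, ticket, boxes_of, cut_out, spot_point, bot
from scipy.spatial.transform import Rotation as R
np.set_printoptions(precision=4,suppress=True)
def save(im,n): cv2.imwrite('pics/'+n+'.png',im[:,:,::-1])
def proj(cam,p):
    c=camera_params(cam); A=np.array(c['attitude']); 
    M=A if A.shape==(3,3) else R.from_quat(A).as_matrix()
    q=M.T@(np.array(p)-c['eye']); q=np.array(c['camera_matrix'])@q; return q[:2]/q[2]
def st():
    o=telemetry.get_obs(); print('t',o['clock'],'p',np.array(o['eef_pos']),'q',np.array(o['tool_rot']),'J',np.array(o['joint_pos']),'F',np.array(o['ft_force']),o['grip_width'],o['grasp_force']); return o
E
python3 - <<'E'
from h import *
o=st(); print(R.from_quat(o['tool_rot']).as_matrix(), bot.tcp_to_tips)
for c in ['side','top']:
    im=camera(c); save(im,c+'0'); p=camera_params(c); print(c,p['eye'],p['attitude'],p['camera_matrix'])
    for t in ['spool','stand','salt_shaker','tin_half','spindle_seat','spindle_tip','lever_grip','pepper_mill','egg_timer']:
        for r in spot_point(t,c)[:2]: print(c,t,round(r['conf'],2),np.array(r['at']),proj(c,r['at']))
a=cv2.imread('pics/side0.png');b=cv2.imread('pics/top0.png')
E
```

```text
t 0.0 p [0.2035 0.456  0.2524] q [ 0.2084  0.9781 -0.0011 -0.0002] J [1.151  0.2414 0.0037 1.3352 0.     1.5708] F [-0.495  -0.1085  0.125 ] 0.0855290664653502 0.0
[[-0.9132  0.4076 -0.0009]
 [ 0.4076  0.9132 -0.002 ]
 [ 0.     -0.0022 -1.    ]] 0.022
side [-0.0486 -0.9895  1.043 ] [ 0.8752 -0.2489  0.1031 -0.4018] [[493.6821   0.     315.3081]
 [  0.     493.6821 236.6288]
 [  0.       0.       1.    ]]
side spool 0.89 [ 0.5668 -0.2986  0.0037] [383.2971 303.4661]
side stand 0.56 [ 0.4859 -0.049   0.0005] [311.8994 262.2476]
side stand 0.26 [ 0.4467 -0.298   0.0022] [347.1294 321.8314]
side salt_shaker 0.78 [ 0.4456 -0.2991 -0.0019] [346.9841 323.2573]
side tin_half 0.88 [ 0.4545  0.1919 -0.0011] [266.7101 223.7005]
side tin_half 0.75 [ 0.5706 -0.3014  0.0021] [384.9727 303.9446]
side spindle_seat 0.95 [ 0.4872 -0.0519  0.0575] [312.3147 248.7845]
side spindle_tip 0.68 [ 0.4834 -0.0522  0.147 ] [310.4778 226.0419]
side lever_grip 0.61 [ 0.4478 -0.299   0.0017] [347.6756 322.0279]
side lever_grip 0.53 [0.5906 0.3529 0.0128] [279.6773 184.1573]
side pepper_mill 0.72 [0.5933 0.3537 0.0
[... 375 characters left out ...]
 ]]
top spool 0.64 [ 0.5686 -0.2979  0.0006] [432.04  275.091]
top stand 0.74 [ 0.4909 -0.05    0.0012] [320.5266 265.5391]
top stand 0.58 [ 0.4838 -0.0477  0.1444] [318.6967 237.4066]
top salt_shaker 0.7 [ 0.4476 -0.2937 -0.    ] [414.2034 319.7892]
top tin_half 0.71 [0.4545 0.1923 0.0015] [221.3415 242.9577]
top spindle_seat 0.73 [ 0.4844 -0.0513  0.0603] [320.1297 256.2585]
top spindle_tip 0.75 [ 0.4881 -0.0484  0.1447] [319.7849 235.8209]
top lever_grip 0.9 [0.4548 0.1043 0.0491] [252.4682 245.7674]
top lever_grip 0.46 [0.4568 0.1945 0.0015] [220.9715 241.8747]
top pepper_mill 0.78 [0.5913 0.3508 0.0126] [190.296  176.4363]
top egg_timer 0.96 [ 0.4399 -0.4427 -0.0014] [478.6832 348.2126]
```

View pics/top0.png

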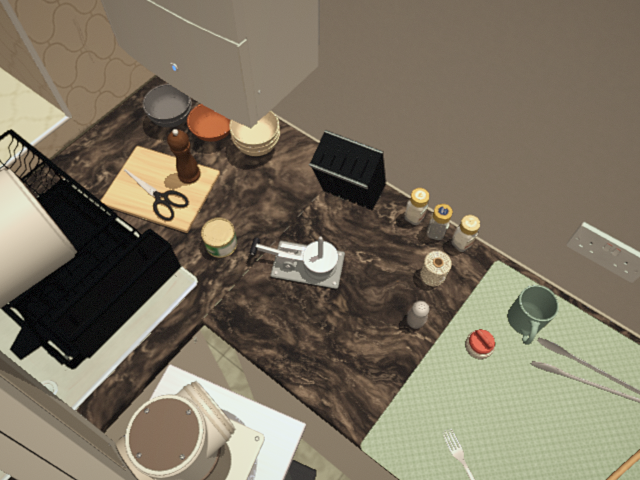

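View pics/side0.png

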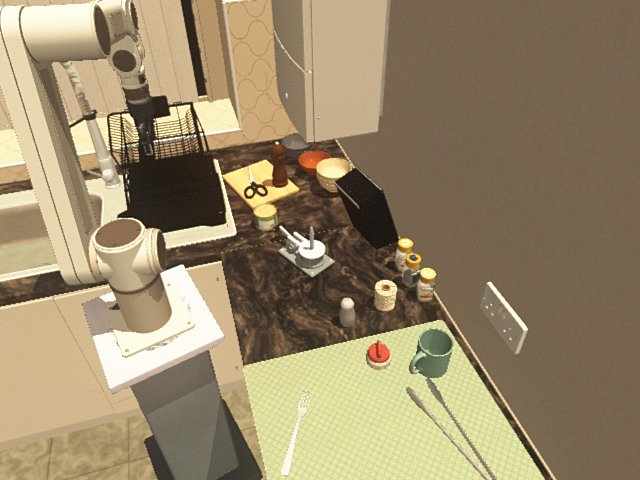

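The top view shows the spool at (436,267), stand at (308,265) with its grip at (254,254), tin at (219,237) and salt at (418,314). These match the network points. The spindle tip and seat are 85 mm apart, and the grip is 157 mm from the axis at height 49, both consistent with the text. I'm moving towards the stand and turning the jaws to the stand's y axis.

```bash
python3 -m creep '1 -0.2 -0.2 0 0.05; 1 -0.4 -0.4 -0.1 0.1; 1 -0.6 -0.6 -0.2 0.15; 1 -0.8 -0.8 -0.3 0.2; 1 -1 -1 -0.3 0.25; 1 -1 -1 -0.3 0.303; 1 -1 -1 -0.3 0.303'; python3 -m creep '1 -0.3 0.2 0 0;1 -0.6 0.4 0 0;1 -1 0.6 0 0;1 -1 0.6 0 0'; python3 -c "
from h import *
st()"
```

```text
clock: 1.88
eef_pos: [0.2799, 0.2581, 0.2986]
tool_rot: [0.633, 0.774, 0.0, 0.0]
ft_force: [0.7, -0.7, -0.0]
grip_width: 0.0852
grasp_force: 0.0
clock: 2.38
eef_pos: [0.3994, 0.1269, 0.2979]
tool_rot: [0.635, 0.773, -0.0, 0.0]
ft_force: [-0.6, 1.0, -0.3]
grip_width: 0.0855
grasp_force: 0.0
t 2.375 p [0.3994 0.1269 0.2979] q [ 0.6345  0.7729 -0.0003  0.0002] J [ 0.3081  0.0633 -0.0909  1.417  -0.0006  1.6828] F [-0.6316  1.0216 -0.2941] 0.08548441703434898 0.0
```

```bash
cat > w.py <<'E'
from h import *
import sys
o=st(); im=camera('wrist'); save(im,sys.argv[1])
for t in sys.argv[2:]:
    for r in spot_point(t,'wrist')[:1]: print(t,round(r['conf'],2),np.array(r['at']),proj('wrist',r['at']))
E
python3 w.py w1 stand spindle_seat spindle_tip lever_grip; python3 -m creep '1 -0.4 0.1 0 0;1 -0.8 0.2 0 0;1 -1 0.3 0 0;1 -1 0.3 0 0'; python3 w.py w2 stand spindle_seat spindle_tip lever_grip spool;  python3 -m creep '1 -0.4 0.1 0 0;1 -0.8 0.2 0 0;1 -1 0.3 0 0;1 -1 0.3 0 0'; python3 w.py w3 spindle_seat spindle_tip lever_grip spool salt_shaker; 
```

```text
t 2.375 p [0.3994 0.1269 0.2979] q [ 0.6345  0.7729 -0.0003  0.0002] J [ 0.3081  0.0633 -0.0909  1.417  -0.0006  1.6828] F [-0.6316  1.0216 -0.2941] 0.08548441703434898 0.0
stand 0.76 [ 0.4832 -0.054   0.0037] [371.9148 364.091 ]
spindle_seat 0.67 [ 0.4848 -0.0522  0.0581] [378.9854 393.6828]
spindle_tip 0.65 [ 0.4871 -0.0478  0.1437] [394.567  456.0824]
lever_grip 0.92 [0.4571 0.0972 0.0521] [386.6514 251.2092]
clock: 3.12
eef_pos: [0.472, -0.0089, 0.298]
tool_rot: [0.633, 0.774, -0.0, -0.0]
ft_force: [-0.1, 0.3, 0.7]
grip_width: 0.0849
grasp_force: 0.0
t 3.125 p [ 0.472  -0.0089  0.298 ] q [ 0.6333  0.7739 -0.     -0.0001] J [-0.0188  0.1697  0.0316  1.4328  0.      1.3527] F [-0.1408  0.3084  0.7452] 0.0848903284440572 0.0
stand 0.86 [ 0.4868 -0.055   0.0023] [336.2945 241.3693]
spindle_seat 0.72 [ 0.4828 -0.0509  0.0569] [333.8448 253.2816]
spindle_tip 0.81 [ 0.489  -0.0477  0.1465] [344.3629 289.7148]
lever_grip 0.89 [0.4574 0.0994 0.0531] [340.4333  75.6425]
spool 0.91 [ 0.5684 -0.3026  0.0039] [359.9557 443.528 ]
clock: 3.92
eef_pos: [0.5458, -0.1481, 0.2975]
tool_rot: [0.634, 0.773, -0.0, -0.0]
ft_force: [0.7, -0.4, 0.5]
grip_width: 0.0854
grasp_force: 0.0
t 3.925 p [ 0.5458 -0.1481  0.2975] q [ 0.6339  0.7734 -0.0001 -0.0003] J [-0.2649  0.3624  0.2869  1.4958 -0.      1.1084] F [ 0.7283 -0.3544  0.5359] 0.08543437084022185 0.0
spindle_seat 0.89 [ 0.4847 -0.0498  0.0568] [281.7451  76.5172]
spindle_tip 0.66 [ 0.4856 -0.0467  0.1446] [268.2031  58.0067]
lever_grip 0.55 [ 0.4852 -0.0463  0.1434] [267.9354  57.6647]
spool 0.96 [ 0.5679 -0.2989  0.0025] [323.2952 330.7429]
salt_shaker 0.92 [ 0.4527 -0.2938  0.0046] [221.3468 308.8147]
```

View pics/w2.png

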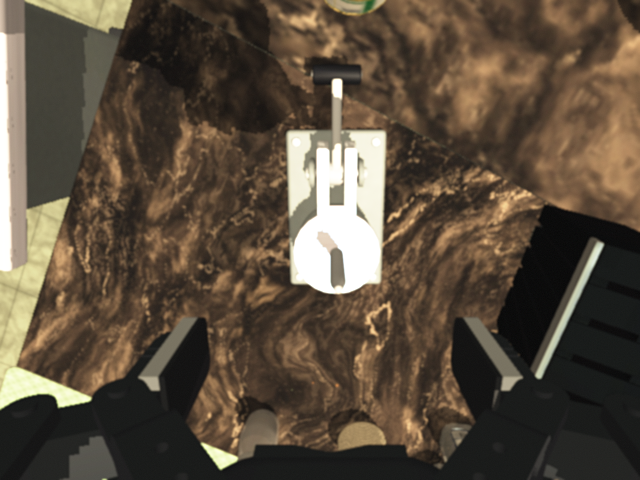

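View pics/w3.png

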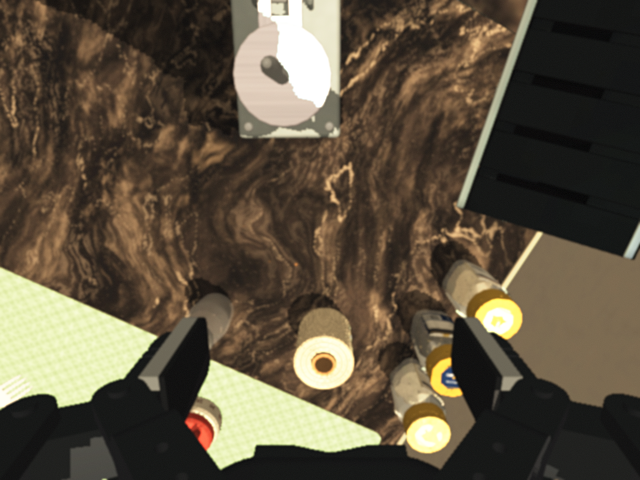

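The w2 picture shows the spindle tip at (337,289) and the grip centre at (336,74). In w3 the spool's hole is at (324,365) and the tip at (268,63), with jars on the right about 80 px from the spool at worktop level. I'll triangulate the tip from these and move over the spool for a second view of it.

```bash
cat >> h.py <<'E'
def camtool():
    o=telemetry.get_obs(); c=camera_params('wrist'); A=np.array(c['attitude']); M=A if A.shape==(3,3) else R.from_quat(A).as_matrix()
    T=R.from_quat(o['tool_rot']).as_matrix(); return T.T@(np.array(c['eye'])-o['eef_pos']), T.T@M, np.array(c['camera_matrix'])
def ray(p,q,uv):
    e,M,K=camtool(); T=R.from_quat(np.array(q)/np.linalg.norm(q)).as_matrix(); d=T@M@np.linalg.inv(K)@[*uv,1.]
    return np.array(p)+T@e, d/np.linalg.norm(d)
def atz(r,z): return r[0]+r[1]*(z-r[0][2])/r[1][2]
def tri(*rs):
    A=sum(np.eye(3)-np.outer(d,d) for _,d in rs); b=sum((np.eye(3)-np.outer(d,d))@e for e,d in rs); return np.linalg.solve(A,b)
W2=([0.472,-0.0089,0.298],[0.6333,0.7739,0,-0.0001]); W3=([0.5458,-0.1481,0.2975],[0.6339,0.7734,-0.0001,-0.0003])
E
python3 - <<'E'
from h import *
print(camtool()[0])
a=ray(*W2,(337,289));b=ray(*W3,(268,63)); print('tip',tri(a,b),atz(a,.143),atz(b,.143))
print('grip',atz(ray(*W2,(336,74)),.051)); print('spooltop',atz(ray(*W3,(324,365)),.07))
E
python3 -m creep '1 -0.3 0 0 0;1 -0.6 -0.1 0 0;1 -0.65 -0.1 0.15 0;1 -0.65 -0.1 0.2 0;1 -0.65 -0.1 0.2 0'; python3 w.py w4 spool; python3 - <<'E'
from h import *
im=camera('wrist'); m=cut_out('spool','wrist')[0]['pixels']; v,u=np.nonzero(m); print(u.min(),u.max(),v.min(),v.max())
E
```

```text
[ 0.0735 -0.0005 -0.1215]
tip [ 0.4862 -0.0517  0.1407] [ 0.4853 -0.0511  0.143 ] [ 0.4873 -0.0515  0.143 ]
grip [0.4551 0.0986 0.051 ]
spooltop [ 0.5699 -0.3004  0.07  ]
clock: 4.85
eef_pos: [0.5493, -0.2444, 0.2681]
tool_rot: [0.633, 0.774, -0.0, -0.001]
ft_force: [0.1, -0.5, 1.0]
grip_width: 0.0855
grasp_force: 0.0
t 4.85 p [ 0.5493 -0.2444  0.2681] q [ 0.6329  0.7743 -0.0001 -0.0007] J [-0.4187  0.4439  0.3334  1.4617  0.0002  0.9517] F [ 0.1355 -0.4562  1.0256] 0.08549337705814684 0.0
spool 0.9 [ 0.5668 -0.3025  0.0045] [335.0265 260.1406]
305 374 229 313
```

View pics/w4.png

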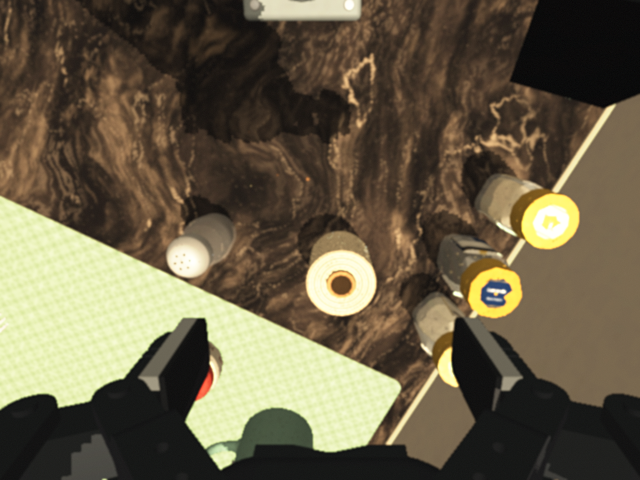

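In w4 the spool's top hole is at (341,285), the salt shaker's top at (187,257) and the nearest jar's base at about (462,270). I'll triangulate the spool's top.

```bash
python3 - <<'E'
from h import *
W4=([0.5493,-0.2444,0.2681],[0.6329,0.7743,-0.0001,-0.0007])
a=ray(*W4,(341,285));b=ray(*W3,(324,365)); print(tri(a,b),atz(a,.07))
print('jar base',[atz(ray(*W4,p),0) for p in [(462,270),(440,320)]], 'jar side at z.03', atz(ray(*W4,(440,262)),.03), atz(ray(*W4,(415,315)),.03))
o=telemetry.get_obs(); T=R.from_quat(o['tool_rot']).as_matrix()
p=np.r_[(tri(a,b)+atz(a,.07))[:2]/2,.053]; print(p,T.T@(p-o['eef_pos'])/.15)
E
```

```text
[ 0.5695 -0.2997  0.071 ] [ 0.5694 -0.3001  0.07  ]
jar base [array([ 0.6924, -0.2881,  0.    ]), array([ 0.686 , -0.3459,  0.    ])] jar side at z.03 [ 0.6582 -0.2757  0.03  ] [ 0.6495 -0.3322  0.03  ]
[ 0.5695 -0.2999  0.053 ] [-0.3836  0.0511  1.4436]
```

```bash
python3 -m creep '0.92 -0.2 0.03 0.3 0;0.92 -0.384 0.051 0.6 0;0.92 -0.384 0.051 0.8 0;0.92 -0.384 0.051 0.8 0;0.92 -0.384 0.051 0.8 0'; python3 w.py w5;  python3 - <<'E'
from h import *
o=telemetry.get_obs(); T=R.from_quat(o['tool_rot']).as_matrix(); print(T.T@(np.array([.5695,-.2999,.053])-o['eef_pos'])/.15)
E
```

```text
clock: 5.68
eef_pos: [0.5696, -0.3005, 0.1503]
tool_rot: [0.633, 0.774, 0.0, 0.001]
ft_force: [1.0, 0.0, 1.5]
grip_width: 0.0784
grasp_force: 0.0
t 5.675 p [ 0.5696 -0.3005  0.1503] q [0.6331 0.7741 0.0003 0.0013] J [-0.4855  0.58    0.2476  1.2356  0.      0.8855] F [1.0014 0.0163 1.457 ] 0.07835463214882059 0.0
[ 0.0072 -0.0036  0.6525]
```

Well centred, so I'll descend and close.

```bash
python3 -m creep '0.92 0 0 0.25 0;0.92 0 0 0.5 0;0.92 0 0 0.64 0;0.92 0 0 0.64 0;0.4 0 0 0.64 0;0.3 0 0 0.64 0;0.3 0 0 0.64 0;0.3 0 0 0.64 0;0.3 0 0 0.64 0'; python3 -m creep '0.3 0 0 0 0;0.3 0 0 0 0'
```

```text
clock: 6.85
eef_pos: [0.5708, -0.3013, 0.0553]
tool_rot: [0.633, 0.774, 0.001, 0.003]
ft_force: [0.2, 0.1, 6.5]
grip_width: 0.0574
grasp_force: 63.6
clock: 7.1
eef_pos: [0.5707, -0.3013, 0.0553]
tool_rot: [0.633, 0.774, 0.001, 0.003]
ft_force: [1.9, 0.3, 6.7]
grip_width: 0.0574
grasp_force: 63.6
```

```bash
python3 -m creep '0.3 0 0 -0.3 0;0.3 0 0 -0.6 0;0.3 0 0 -0.9 0;0.3 0 0 -1 0;0.3 0 0 -1 0'; python3 -m creep '0.3 0.2 0 -0.1 0;0.3 0.45 -0.1 -0.13 0;0.3 0.7 -0.2 -0.13 0;0.3 0.9 -0.22 -0.13 0;0.3 0.9 -0.22 -0.13 0';python3 -m creep '0.3 0.3 0 0 0;0.3 0.55 0 0 0;0.3 0.7 0 0 0;0.3 0.7 0 0 0;0.3 0.7 0 0 0'; python3 - <<'E'
from h import *
o=st(); T=R.from_quat(o['tool_rot']).as_matrix(); print(T.T@(np.array([.4863,-.0514,.2])-o['eef_pos'])/.15)
for c in ['wrist','top','side']:
    im=camera(c); save(im,c+'6')
    for t in ['spool','spindle_tip']:
        for r in spot_point(t,c)[:1]: print(c,t,r['conf'],np.array(r['at']))
    
def crop(c):
    im=cv2.imread('pics/'+c+'6.png'); x,y=proj(c,[.486,-.05,.18]).astype(int); print(c,x-40,y-60); return cv2.resize(im[y-60:y+60,x-40:x+40],None,fx=5,fy=5,interpolation=cv2.INTER_CUBIC)
cv2.imwrite('pics/c6.png',np.hstack([crop('top'),crop('side')]))
E
```

```text
clock: 7.72
eef_pos: [0.5688, -0.3008, 0.2029]
tool_rot: [0.633, 0.774, 0.0, 0.001]
ft_force: [-1.0, -0.4, -1.1]
grip_width: 0.0573
grasp_force: 64.6
clock: 8.35
eef_pos: [0.5074, -0.1726, 0.2194]
tool_rot: [0.632, 0.775, -0.001, -0.003]
ft_force: [-0.2, 0.1, -1.6]
grip_width: 0.0574
grasp_force: 64.6
clock: 8.98
eef_pos: [0.4888, -0.0726, 0.2208]
tool_rot: [0.634, 0.774, -0.001, -0.0]
ft_force: [0.3, -0.6, -1.4]
grip_width: 0.0573
grasp_force: 64.6
t 8.975 p [ 0.4888 -0.0726  0.2208] q [ 0.6336  0.7737 -0.0006 -0.0004] J [-0.1471  0.2468 -0.0726  1.2527 -0.0006  1.2252] F [ 0.3057 -0.5529 -1.4091] 0.0573455032928631 64.58581259474158
[0.1417 0.0118 0.1388]
wrist spool 0.71 [ 0.4871 -0.0729  0.1695]
wrist spindle_tip 0.71 [ 0.4886 -0.0504  0.1464]
top spool 0.92 [ 0.4869 -0.0697  0.1683]
top spindle_tip 0.69 [ 0.4851 -0.0472  0.1425]
side spool 0.93 [ 0.4858 -0.0701  0.1736]
side spindle_tip 0.73 [ 0.4831 -0.0508  0.1442]
top 280 168
side 270 156
```

View pics/c6.png

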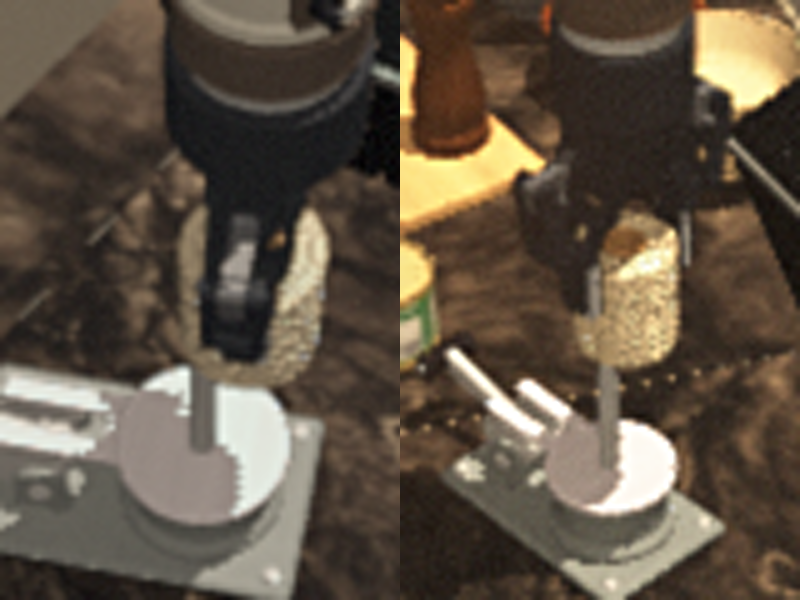

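The crops show the spool held upright, 20 mm short of the spindle in y and its underside above the tip. I'll shift over the tip and lower slowly onto the taper.

```bash
python3 -m creep '0.3 0.08 0.006 0 0;0.3 0.13 0.012 0 0;0.3 0.13 0.012 0 0;0.3 0.13 0.012 0 0;0.3 0.13 0.012 0.1 0;0.3 0.13 0.012 0.2 0;0.3 0.13 0.012 0.25 0;0.3 0.13 0.012 0.3 0;0.3 0.13 0.012 0.3 0'
```

```text
clock: 10.55
eef_pos: [0.4862, -0.0523, 0.1761]
tool_rot: [0.633, 0.774, -0.0, -0.001]
ft_force: [-0.0, 0.6, -0.2]
grip_width: 0.0575
grasp_force: 64.6
```

No force with the underside 22 mm below the tip, so the spool is on the spindle. I'll go on down to just above the seat.

```bash
python3 -m creep '0.3 0 0 0.1 0;0.3 0 0 0.2 0;0.3 0 0 0.28 0;0.3 0 0 0.34 0;0.3 0 0 0.39 0;0.3 0 0 0.4 0;0.3 0 0 0.4 0'
```

```text
clock: 11.42
eef_pos: [0.4868, -0.0524, 0.117]
tool_rot: [0.633, 0.774, 0.0, 0.0]
ft_force: [0.3, 0.1, -1.9]
grip_width: 0.0574
grasp_force: 64.6
```

```bash
python3 -m creep '0.3 0 0 0.012 0;0.3 0 0 0.02 0;0.3 0 0 0.02 0'; python3 -m creep '1 0 0 0 0;1 0 0 0 0;1 0 0 0 0;1 0 0 0 0;1 0 0 0 0'
```

```text
clock: 11.8
eef_pos: [0.4868, -0.0524, 0.114]
tool_rot: [0.633, 0.774, 0.0, 0.0]
ft_force: [0.6, 0.0, -0.8]
grip_width: 0.0576
grasp_force: 64.7
clock: 12.42
eef_pos: [0.4867, -0.0523, 0.1138]
tool_rot: [0.633, 0.774, 0.0, 0.0]
ft_force: [0.5, -0.3, -0.4]
grip_width: 0.0856
grasp_force: 0.0
```

```bash
python3 -m creep '1 0 0 -0.2 0;1 0 0 -0.5 0;1 0 0 -0.8 0;1 0 0 -1 0;1 0 0 -1 0'; python3 -m creep '1 0.3 0 0 0;1 0.6 0 0 0;1 0.7 0 0 0;1 0.7 0 0 0';  python3 w.py w7 spool spindle_seat lever_grip salt_shaker tin_half
```

```text
clock: 13.05
eef_pos: [0.4882, -0.0525, 0.2666]
tool_rot: [0.633, 0.774, 0.002, 0.003]
ft_force: [0.6, -0.4, -0.0]
grip_width: 0.0857
grasp_force: 0.0
clock: 13.55
eef_pos: [0.4654, 0.0511, 0.2629]
tool_rot: [0.633, 0.775, -0.001, -0.0]
ft_force: [1.0, 0.8, -0.5]
grip_width: 0.0855
grasp_force: 0.0
t 13.55 p [0.4654 0.0511 0.2629] q [ 0.6326  0.7745 -0.0007 -0.0004] J [ 0.1096  0.1746 -0.0534  1.3444 -0.0005  1.4793] F [ 1.0182  0.8235 -0.4827] 0.0854871314128304 0.0
spool 0.71 [ 0.4839 -0.0516  0.0597] [327.8488 329.5173]
lever_grip 0.63 [ 0.4846 -0.0556  0.0055] [327.924  306.4285]
tin_half 0.81 [0.4547 0.1904 0.0007] [349.8219  35.4414]
```

View pics/w7.png

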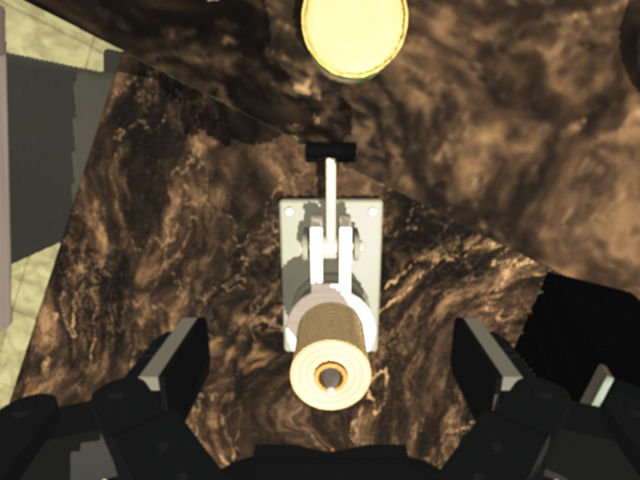

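The spool is seated with the spindle tip in its hole at (331,378), and the bar's centre is at (331,152).

```bash
python3 - <<'E'
from h import *
o=telemetry.get_obs(); T=R.from_quat(o['tool_rot']).as_matrix()
a=ray(o['eef_pos'],o['tool_rot'],(331,152)); b=ray(*W2,(336,74)); g=tri(a,b); print(g,atz(a,.051),atz(b,.051))
G=np.r_[(atz(a,.051)+atz(b,.051))[:2]/2,.054]; print(G,T.T@(G-o['eef_pos'])/.15)
print('fingers vs tin: bar ends', atz(ray(o['eef_pos'],o['tool_rot'],(306,152)),.051),atz(ray(o['eef_pos'],o['tool_rot'],(356,153)),.051))
E
```

```text
[0.456  0.0977 0.0616] [0.4571 0.097  0.051 ] [0.4551 0.0986 0.051 ]
[0.4561 0.0978 0.054 ] [ 0.328  -0.0021  1.3979]
fingers vs tin: bar ends [0.4378 0.0932 0.051 ] [0.4766 0.1001 0.051 ]
```

```bash
python3 -m creep '1 0.2 0 0.2 0;1 0.33 -0.002 0.5 0;1 0.33 -0.002 0.8 0;1 0.33 -0.002 0.9 0;1 0.33 -0.002 0.9 0;1 0.33 -0.002 0.9 0'; python3 - <<'E'
from h import *
o=telemetry.get_obs(); T=R.from_quat(o['tool_rot']).as_matrix(); print(o['eef_pos'],T.T@(np.array([.4562,.0980,.055])-o['eef_pos'])/.15)
E
```

```text
clock: 14.6
eef_pos: [0.4567, 0.0988, 0.1297]
tool_rot: [0.634, 0.774, 0.001, 0.001]
ft_force: [0.6, -0.0, 0.0]
grip_width: 0.0854
grasp_force: 0.0
[0.4567 0.0988 0.1297] [-0.0048 -0.0052  0.498 ]
```

```bash
python3 -m creep '1 0 0 0.2 0;1 -0.003 -0.004 0.4 0;1 -0.003 -0.004 0.5 0;1 -0.003 -0.004 0.5 0;0.3 -0.003 -0.004 0.5 0;0.2 -0.003 -0.004 0.5 0;0.2 -0.003 -0.004 0.5 0;0.2 -0.003 -0.004 0.5 0;0.2 -0.003 -0.004 0.5 0;0.2 -0.003 -0.004 0.5 0'
```

```text
clock: 15.85
eef_pos: [0.4557, 0.0986, 0.0551]
tool_rot: [0.633, 0.774, 0.001, 0.001]
ft_force: [-2.2, 0.2, 6.7]
grip_width: 0.0388
grasp_force: 59.6
```

The bar is pinched (38.8 mm wide). I'll start along the arc and check half-way.

```bash
python3 -m creep '0.2 -0.01 0 -0.035 0;0.2 -0.02 0 -0.066 0;0.2 -0.04 0 -0.11 0;0.2 -0.061 0 -0.156 0;0.2 -0.088 0 -0.197 0;0.2 -0.118 0 -0.237 0;0.2 -0.152 0 -0.273 0;0.2 -0.188 0 -0.307 0;0.2 -0.188 0 -0.307 0'
```

```text
clock: 16.98
eef_pos: [0.4613, 0.0705, 0.1003]
tool_rot: [0.634, 0.774, 0.0, 0.0]
ft_force: [4.1, 1.3, -8.6]
grip_width: 0.0387
grasp_force: 61.5
```

```bash
python3 -m creep '0.2 -0.039 0 -0.03 0;0.2 -0.081 0 -0.057 0;0.2 -0.125 0 -0.08 0;0.2 -0.17 0 -0.098 0;0.2 -0.218 0 -0.113 0;0.2 -0.266 0 -0.124 0;0.2 -0.315 0 -0.13 0;0.2 -0.367 0 -0.132 0;0.2 -0.367 0 -0.132 0;0.2 -0.367 0 -0.132 0;0.2 -0.367 0 -0.132 0'
python3 - <<'E'
from h import *
o=st(); p=np.array(o['eef_pos'])-np.array([.4863,-.0514,0]); sx=np.array([.198,-.98,0]); print('stand x',p@sx,'angle',np.arctan2(p[2]-.003-.032,-(p@sx+.070))-np.radians(13))
for c in ['top','side']:
    im=camera(c); save(im,c+'8')
    for t in ['spool','lever_grip','salt_shaker','tin_half']:
        for r in spot_point(t,c)[:1]: print(c,t,round(r['conf'],2),np.array(r['at']))
def crop(c):
    im=cv2.imread('pics/'+c+'8.png'); x,y=proj(c,[.476,-.02,.1]).astype(int); return cv2.resize(im[y-60:y+60,x-40:x+40],None,fx=5,fy=5,interpolation=cv2.INTER_CUBIC)
cv2.imwrite('pics/c8.png',np.hstack([crop('top'),crop('side')]))
E
```

```text
clock: 18.35
eef_pos: [0.4719, 0.0183, 0.1209]
tool_rot: [0.633, 0.774, 0.002, -0.001]
ft_force: [2.3, 5.7, 0.2]
grip_width: 0.0378
grasp_force: 59.9
t 18.35 p [0.4719 0.0183 0.1209] q [ 0.6332  0.774   0.0016 -0.0006] J [ 0.0369  0.2902 -0.2953  0.984   0.0032  1.4082] F [2.2517 5.6961 0.1759] 0.03783680272759551 59.89051580429077
stand x -0.07119386004468342 angle 1.3299990376743398
top spool 0.79 [ 0.4853 -0.0501  0.068 ]
top lever_grip 0.49 [0.4708 0.0338 0.1134]
top salt_shaker 0.57 [ 0.4507 -0.2977 -0.0039]
top tin_half 0.98 [0.4565 0.1934 0.0003]
side spool 0.79 [ 0.4875 -0.0501  0.0696]
side lever_grip 0.58 [0.4676 0.031  0.1177]
side salt_shaker 0.66 [ 0.4444 -0.2991 -0.0023]
side tin_half 0.86 [0.4544 0.1924 0.0015]
```

View pics/c8.png

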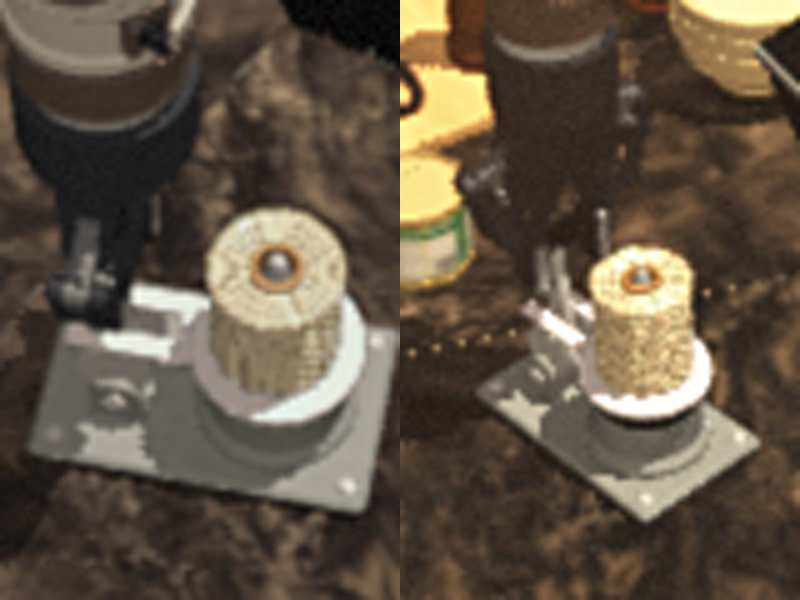

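The crops show the spool up on the turntable at z about 0.069, a rise of about 9.5 mm, with a gap to the fingers. The grip width changed slightly, so I'll check the bar's position in the wrist view.

```bash
python3 - <<'E'
from h import *
im=camera('wrist'); save(im[200:480,160:480],'w9')
c=cv2.imread('pics/w9.png'); cv2.imwrite('pics/w9b.png',cv2.resize(c,None,fx=2,fy=2))
print(proj('wrist',[.4721,.0172,.117]))
for r in spot_point('lever_grip','wrist')[:2]: print(r['conf'],np.array(r['at']))
E
```

```text
[331.002  346.9064]
0.82 [0.4693 0.0284 0.119 ]
```

View pics/w9b.png

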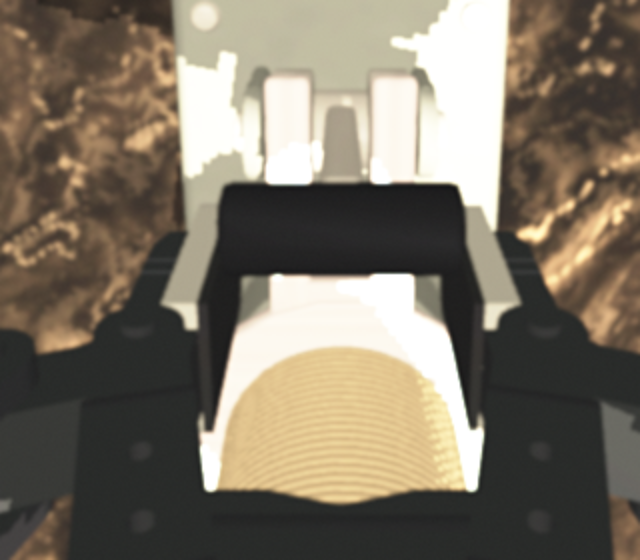

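The bar's centre is at about (330,314), against an expected (331,347) if it sat at the pad centre. It has slipped some way back in the pads, so I'll work out the lever angle.

```bash
python3 - <<'E'
from h import *
o=telemetry.get_obs(); sx=np.array([.198,-.98,0])
for off in (-4,0,4):
    r=ray(o['eef_pos'],o['tool_rot'],(330,314+off))
    for a in np.arange(.9,1.5,.01):   # lever angle whose grip lies on the ray
        th=a+np.radians(13); g=np.array([.4863,-.0514,0])+sx*(-.070-.085*np.cos(th))+[0,0,.032+.085*np.sin(th)]
        e=g-r[0]; e-=r[1]*(e@r[1]); d=e@np.array([-.198,.98,0])
        if a==.9: best=(9,0)
        best=min(best,(np.linalg.norm(e),a))
    print(off,best)
for k in range(2): camera('wrist')
st()
E
```

```text
-4 (np.float64(0.0007556135166055326), np.float64(1.1900000000000004))
0 (np.float64(0.0006900307006154399), np.float64(1.2000000000000002))
4 (np.float64(0.0006822747462980297), np.float64(1.2200000000000002))
t 19.05 p [0.4719 0.0184 0.1209] q [ 0.6332  0.774   0.0016 -0.0006] J [ 0.037   0.2902 -0.2953  0.984   0.0032  1.4083] F [2.0299 6.4424 0.5024] 0.03802574251447682 59.9002879858017
```

The lever is at about 1.20: within the window, but short of the peak. I'll nudge it 11 mm further, slowly.

```bash
python3 -m creep '0.2 -0.012 0 0 0;0.2 -0.024 0 0 0;0.2 -0.036 0 0 0;0.2 -0.048 0 0 0;0.2 -0.06 0 0 0;0.2 -0.07 0 0 0;0.2 -0.07 0 0 0;0.2 -0.07 0 0 0;0.2 -0.07 0 0 0'
python3 - <<'E'
from h import *
im=camera('wrist'); save(im[200:480,160:480],'w10')
c=cv2.imread('pics/w10.png'); cv2.imwrite('pics/w10b.png',cv2.resize(c,None,fx=2,fy=2))
for c in ['wrist','side','top']:
    if c!='wrist': camera(c)
    for t in ['lever_grip','spool']:
        for r in spot_point(t,c)[:1]: print(c,t,r['conf'],np.array(r['at']))
st()
E
```

```text
clock: 20.18
eef_pos: [0.474, 0.0083, 0.1208]
tool_rot: [0.633, 0.774, 0.002, -0.001]
ft_force: [1.8, 5.3, 0.5]
grip_width: 0.0376
grasp_force: 59.9
wrist lever_grip 0.78 [0.473  0.0189 0.1172]
wrist spool 0.56 [ 0.4864 -0.0547  0.0719]
side lever_grip 0.53 [0.471  0.0166 0.1167]
side spool 0.88 [ 0.4875 -0.0473  0.0709]
top spool 0.58 [ 0.4857 -0.0517  0.0656]
t 20.625 p [0.4741 0.0083 0.1209] q [ 0.6326  0.7745  0.0018 -0.0006] J [ 0.0154  0.2934 -0.2906  0.9853  0.0036  1.3852] F [1.7165 5.928  0.3423] 0.03745428114873722 59.89985525608063
```

View pics/w10b.png

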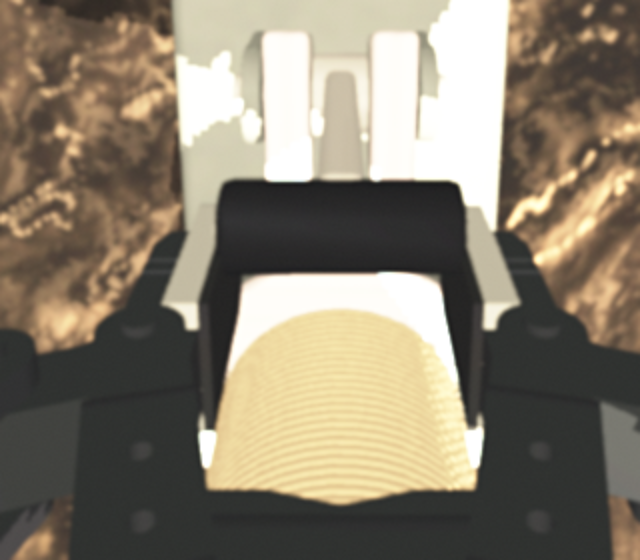

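The bar followed the hand and keeps its place in the pads at (341,226). The grip point is at y of about 0.018, over the pivot at 0.017. Spool is raised and clear, so I'm handing in.

```bash
python3 -c "
from h import *
print(ticket.job_done())"
```

```text
the job is handed in; nothing more can be done
None
```

I put the spool on the spindle, let it go on the turntable, then swung the lever up to about 1.33 rad (peak 1.35) and handed in at about 20.6 s still gripping it; camera estimates showed the spool about 7–13 mm (mean about 10) above its seat and untouched, but no verdict came back.

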